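# Bed a workpiece down on its parallels in the vise

## Robot

A 6-joint arm with a two-finger parallel gripper is mounted at the origin on a cart in front of the work surface, level with it; the furniture and walls round the work are solid. World frame = base frame: x ahead of the robot, y to its left, z up, the work surface at z = 0. Lengths are in m, angles in degrees, forces in N, time in s.
With the tool pointing down it reaches from about 0.4 to 0.825 m from the base axis. Payload 7 kg.
Tool frame: the origin (TCP) lies midway between the tips of the shut fingers; the grasp point (between the pads) lies 19 mm behind it (ctrl.hold_point_z is the distance from the TCP to the grasp point, in m); z points along the fingers, y is the line along which they close (so a half turn about z gives the same grasp; the last joint's range is limited). The gripper opens to 88 mm and grips with 3 to 60 N. Pads are 19 mm wide; open, the fingers measure 130 mm over their backs; the gripper's body (78 mm by 193 mm) begins 47 mm behind the grasp point.
Start: joints at [-48.409, 20.546, 0.682, 0, -70.136, -16.507], TCP at [0.286, -0.611, 0.227] pointing down, gripper open.
Joint ranges: [-176.03, 176.03], [-82.01, 121.73], [-58.28, 71.71], [-173.87, 95.51], [-174.79, -0.11], [-173.66, 173.66]. Speed limits (degrees/s): [136.94, 136.94, 172.46, 180, 180, 180].

## Interface

Orientations are given as [roll, pitch, yaw] about the fixed x, y, z axes, in that order (R = Rz(yaw) Ry(pitch) Rx(roll)).
In Python, from plant import ctrl gives the robot as it stands.
- The arm moves only by the tool apply_moves, never from a script. Its argument "deltas" is a list of rows, each an object with "fingers": the finger opening in mm, from 0 to 87.6; "delta_pos": the shift along the tool's x, y, z in mm, a list of three; "angular": the turn, a rotation vector about the tool's x, y, z in degrees, a list of three. A call has 1 to 10 rows; each row is the pose to reach, as a shift and turn from the pose commanded when the call began, along the tool's axes at that moment; what a row does not reach only later rows make up. A row lasts 1/10 s, in which the tool goes at most 50 mm and 8.59 degrees, less where a joint would pass 70% of its speed; a pose out of reach is approached as far as the arm can. A call with a gripper value outside its range is refused whole. The fingers move at their own pace and stop on an object; the grip force is fixed at half the most. Time passes only in rows, so rows that repeat a pose let the fingers close. It gives the time, the measured TCP pose, the force, the opening and the grip force at its end, in the units of the state.
- ctrl.get_obs(): the state, without advancing time (a new reading comes with each control period).
- ctrl.snapshot(name): name is "scene" or "side" or "wrist"; returns the picture (400x640x3 uint8, red, green, blue); there is no depth.
- ctrl.camera_params(name): a dict with "fx", "fy", "cx", "cy" (pixels), "dist_coeffs" ([k1, k2, p1, p2, k3] as OpenCV has them; the pictures are not rectified), "cam_to_world" (4x4, takes a point from camera to world coordinates); the wrist camera has in their place "mount" (4x4, takes a point from camera to tool coordinates, whose origin is the TCP and whose axes are the flange's). Camera axes: x right, y up, looking along -z (the intrinsics and any distortion apply to the point x, -y, -z); pixel columns grow to the right and rows downward; lengths in m; the calibration is good to about 2 mm. A picture is of the moment at which its call begins: read the wrist's pose just before it. camera_params takes no time and is no camera call.
- ctrl.close_job(): hands the job in; it is judged then, once.
The state is a dict: "clock": time; "joint_pos": joint angles; "qvel": joint speeds; "tau": joint torques, N m; "tool_pos": TCP position; "orientation": TCP orientation; "force": force on the tool from outside, world axes, zero at the start; "moment": the same for the moment, N m; "opening": finger opening in m; "gripper_force": force on a finger pad.
Only numpy, scipy, OpenCV 4.12 (cv2) and the standard library are available. Lean on these libraries where they do the work, as an engineer would, in place of code of your own. Each camera call takes 0.05 s, during which the arm holds its last target. There are 200 camera calls.

## Task

One of the two parallels under the aluminium block in the vise has slid out sideways: push it back in along the jaws until its ends line up with those of its mate. Then tap or press the block down firmly, on whichever end stands high, until it sits flat on both parallels and they are pinched and no longer slide. Last, prove it with a light nudge on the end of one parallel, which must not slide any more; let go and leave the other things on the worktop where they are.

Things in the scene. Friction and masses are not known exactly. Their poses are not given: they have to be found in the camera images.
- vise: low dark steel vise, fixed, 150 (x) x 90 (y) mm; origin at the centre of its underside. Its y runs along the jaws (+y to the robot's left), +x away from the robot; a T-bar sticks out to x = -104 mm. Bed 25 mm above the worktop, with a rib 25 mm wide, 10 mm high between the parallels; flange and bolts 128 mm long in y, 15 mm high; jaws 51 mm apart, 90 mm long, tops 60 mm above the worktop
- workpiece: aluminium block 51 (x) x 80 (y) x 28 (z) mm between the jaws; origin at its centre, axes as the vise's. It starts 5 to 10 mm too high, mostly tilted about x, one end (either) higher. Jaw friction holds it where it is left: it moves down above about 4 N, and an end standing high alone above about 9 N on that end; press with 15 to 20 N to pinch the parallels. Fully down its centre is 59, its top 73 mm above the worktop
- work_left (a point): middle of the upper edge of the workpiece's +y end (40 mm from its centre along y, 14 mm above its centre); 73 mm above the worktop when fully down
- work_right (a point): the same at the workpiece's -y end
- parallel_a: loose steel bar 10 (x) x 160 (y) x 20 (z) mm, 0.12 kg, on edge on the vise's bed under the block by the near jaw (x = -19.5 mm in the vise's frame); origin at the centre of its underside. It has slid 24 to 38 mm towards the vise's +y. In place it is centred on the vise, 35 mm out beyond the body at both ends. Loose it slides at under 1.5 N; pinched it holds 3 N or more
- parallel_b: the mate of parallel_a, the same bar beside the far jaw (x = +19.5 mm in the vise's frame), already in place (within 3 mm)
- parallel_a_mid (a point): centre of parallel_a, half-way up (35 mm above the worktop)
- parallel_b_mid (a point): centre of parallel_b, half-way up (35 mm above the worktop)
- tape_roll: bystander: roll of black tape lying flat, 63 mm wide, 19 mm high
- cal_adapter: bystander: blue cup with a barb on top, 39 mm wide, 32 mm high
- marker: bystander: white and black marker pen lying down, 135 mm long
- battery_pack: bystander: dark grey battery pack, 46 x 89 x 21 mm
Not all that is in view belongs to the job. Leave any orange look-alike of the parallel_a alone.

How it is judged:
By the outcome, as a careful person would: the job done as asked, in the order asked, and still so for the second after the job is handed in, with the robot touching nothing.
It also fails if it takes over 58 s, if anything falls off the work surface, if the arm or the gripper's body presses on something with over 40 N, if the wrist force passes 120 N, or if a joint passes its speed limit or range.

## Working session

There is one attempt and no reset: what is moved stays moved. The work goes in short steps, Python scripts to look and compute and a tool call to move; the robot and the scene stay as the last step left them, time stands still between calls to the robot, and variables do not carry over. Pictures are saved under pics/ and viewed, at most 10 in all, crops included, and the job is handed in when it is done.

Besides the shell and the picture viewer there is one more tool, called after "Emit:" as name(argument=value, ...), one argument or row to a line, values as JSON. apply_moves: Moves the arm, as the interface text tells. Its arguments: {"type":"object","properties":{"deltas":{"type":"array"}},"required":["deltas"]}

```bash
mkdir -p pics; cat > h.py <<'E'
import numpy as np, cv2
from plant import ctrl
from scipy.spatial.transform import Rotation as R
def snap(n,f):
    o=ctrl.get_obs(); im=ctrl.snapshot(n); cv2.imwrite('pics/'+f,im[:,:,::-1]); return o,im
def ray(n,px,o=None):
    p=ctrl.camera_params(n)
    K=np.array([[p['fx'],0,p['cx']],[0,p['fy'],p['cy']],[0,0,1]])
    u=cv2.undistortPoints(np.array(px,float).reshape(-1,1,2),K,np.array(p['dist_coeffs'],float)).reshape(-1,2)
    d=np.c_[u[:,0],-u[:,1],-np.ones(len(u))]
    if 'cam_to_world' in p: T=np.array(p['cam_to_world'])
    else:
        W=np.eye(4);W[:3,:3]=R.from_euler('xyz',o['orientation'],degrees=True).as_matrix();W[:3,3]=o['tool_pos'];T=W@np.array(p['mount'])
    return T[:3,3],d@T[:3,:3].T
def onz(n,px,z,o=None):
    c,d=ray(n,px,o); return c+d*((z-c[2])/d[:,2])[:,None]
def proj(n,P,o=None):
    p=ctrl.camera_params(n)
    K=np.array([[p['fx'],0,p['cx']],[0,p['fy'],p['cy']],[0,0,1]])
    if 'cam_to_world' in p: T=np.array(p['cam_to_world'])
    else:
        W=np.eye(4);W[:3,:3]=R.from_euler('xyz',o['orientation'],degrees=True).as_matrix();W[:3,3]=o['tool_pos'];T=W@np.array(p['mount'])
    q=(np.array(P)-T[:3,3])@T[:3,:3]; q=q*[1,-1,-1]
    return cv2.projectPoints(q,np.zeros(3),np.zeros(3),K,np.array(p['dist_coeffs'],float))[0].reshape(-1,2)
E
python3 - <<'E'
from h import *
for n in('scene','side'): snap(n,n+'0.png'); print(n,np.round(ctrl.camera_params(n)['cam_to_world'],3).tolist())
print(ctrl.get_obs()); print(ctrl.camera_params('wrist'))
E
```

```text
scene [[-0.744, 0.469, -0.476, 0.056], [-0.668, -0.521, 0.531, 0.426], [0.001, 0.713, 0.701, 0.683], [0.0, 0.0, 0.0, 1.0]]
side [[0.932, 0.182, -0.312, 0.115], [-0.361, 0.428, -0.829, -1.033], [-0.017, 0.885, 0.465, 0.623], [0.0, 0.0, 0.0, 1.0]]
{'clock': 0.1, 'joint_pos': array([-4.84096071e+01,  2.05857753e+01,  6.37690176e-01, -1.71948114e-02,
       -7.01347675e+01, -1.65059093e+01]), 'qvel': array([-0.01302748, -0.03933719,  0.07998625,  0.02638115, -0.06997873,
       -0.039664  ]), 'tau': array([-1.84001154e-03, -5.84163451e+01,  2.93751776e+01,  7.01568916e+00,
        1.01063331e-02, -7.31916884e-05]), 'tool_pos': array([ 0.28594185, -0.61095419,  0.22572551]), 'orientation': array([ 1.79915969e+02, -8.04273610e-03, -1.54921365e+02]), 'force': array([-0.08732003, -0.04660977,  0.37243465]), 'moment': array([0.00555854, 0.00149249, 0.06544414]), 'gripper_force': 0.0, 'opening': 0.08735355300216882}
{'fx': 342.7899769555412, 'fy': 342.7899769555412, 'cx': 327.6527730397022, 'cy': 194.43761180060676, 'dist_coeffs': array([0.01558552, 0.        , 0.        , 0.        , 0.        ]), 'mount': array([[ 8.45269027e-04,  9.53361552e-01,  3.01829482e-01,
         8.23585619e-02],
       [ 9.99999144e-01, -5.04448425e-04, -1.20712718e-03,
         1.38497594e-04],
       [-9.98571232e-04,  3.01830244e-01, -9.53361163e-01,
        -1.58698748e-01],
       [ 0.00000000e+00,  0.00000000e+00,  0.00000000e+00,
         1.00000000e+00]])}
```

View pics/scene0.png

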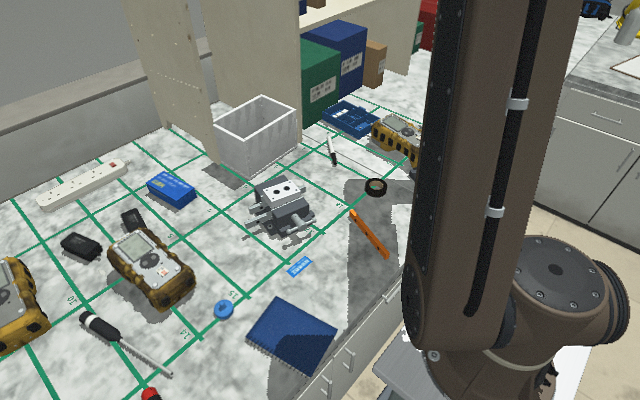

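View pics/side0.png

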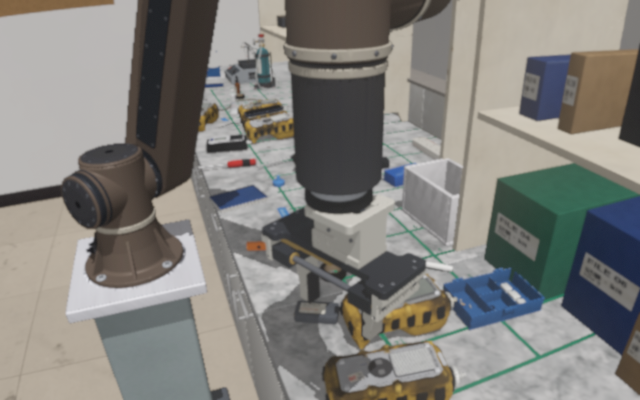

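The scene view shows the vise around (282,207), with parallel ends at about (250,212) and (262,235) on the left, and the orange look-alike at (370,235). The arm blocks the side view.

```bash
python3 - <<'E'
from h import *
im=cv2.imread('pics/scene0.png'); cv2.imwrite('pics/c0.png',cv2.resize(im[160:250,230:330],(800,720),interpolation=cv2.INTER_CUBIC)[:600])
print(onz('scene',[[281,190],[282,210],[375,187],[224,309]],0.05))
E
```

```text
[[ 0.57593735 -0.02469524  0.05      ]
 [ 0.5228452   0.02365142  0.05      ]
 [ 0.40290511 -0.19595953  0.05      ]
 [ 0.41670432  0.28287997  0.05      ]]
```

View pics/c0.png

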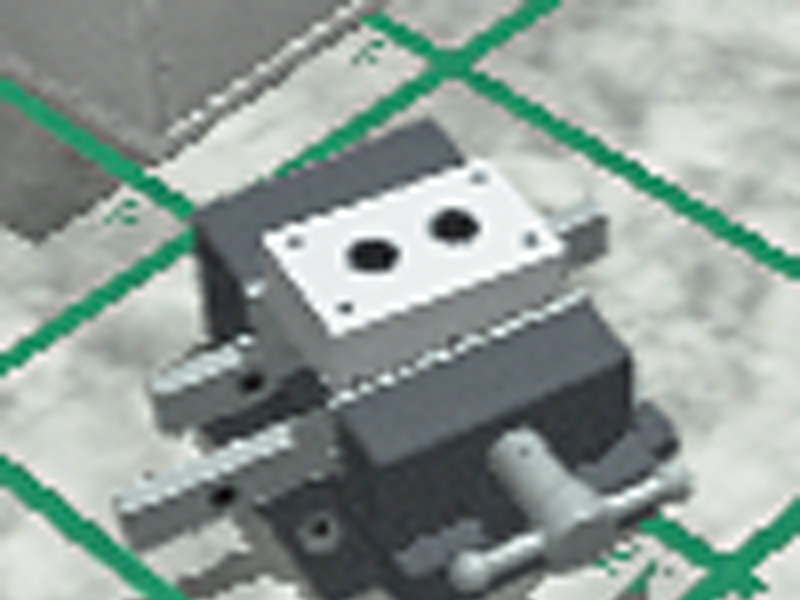

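The crop shows the block's top corners at (265,240), (480,160), (565,250) and (335,332). Parallel_a's +y end is at (115,495), sticking further out to the left than parallel_b's end at (150,380).

```bash
python3 - <<'E'
from h import *
f=lambda L:np.array(L)/8+[230,160]-0.0
b=onz('scene',f([[265,240],[480,160],[565,250],[335,332]]),0.08); print('block',b.round(4),b.mean(0))
j=onz('scene',f([[195,213],[432,118],[380,465],[632,355]]),0.06); print('jaws',j.round(4))
p=onz('scene',f([[115,495],[285,428],[125,520],[150,378],[245,338],[165,400]]),0.045); print('par',p.round(4))
for a,c in((b[0],b[1]),(b[3],b[2]),(j[0],j[1]),(j[2],j[3]),(p[0],p[1]),(p[3],p[4])): d=a-c; print(np.degrees(np.arctan2(-d[0],d[1])),np.linalg.norm(d))
E
```

```text
block [[ 0.5838  0.0259  0.08  ]
 [ 0.561  -0.0445  0.08  ]
 [ 0.5125 -0.0323  0.08  ]
 [ 0.5386  0.0391  0.08  ]] [ 0.54898699 -0.00291601  0.08      ]
jaws [[ 0.6274  0.0191  0.06  ]
 [ 0.6044 -0.0644  0.06  ]
 [ 0.5044  0.0556  0.06  ]
 [ 0.4803 -0.0272  0.06  ]]
par [[0.5649 0.1077 0.045 ]
 [0.5476 0.0553 0.045 ]
 [0.555  0.1122 0.045 ]
 [0.5943 0.0688 0.045 ]
 [0.5856 0.0374 0.045 ]
 [0.5837 0.0719 0.045 ]]
-17.94535049242629 0.07403311690144233
-20.095694148086206 0.07604654721315006
-15.399588028027305 0.0866189115941904
-16.200512047517396 0.08618506090411866
-18.228429451945257 0.05513678141880861
-15.480205686371988 0.032605931194760365
```

Emit:
apply_moves(
  deltas=[
    {"fingers":0,"delta_pos":[-27,24,-10],"angular":[0,0,-2.4]},
    {"fingers":0,"delta_pos":[-54,48,-20],"angular":[0,0,-5]},
    {"fingers":0,"delta_pos":[-81,72,-30],"angular":[0,0,-7]},
    {"fingers":0,"delta_pos":[-108,96,-40],"angular":[0,0,-10]},
    {"fingers":0,"delta_pos":[-135,120,-50],"angular":[0,0,-12]},
    {"fingers":0,"delta_pos":[-162,144,-60],"angular":[0,0,-15]},
    {"fingers":0,"delta_pos":[-189,168,-65],"angular":[0,0,-17]},
    {"fingers":0,"delta_pos":[-216,192,-70],"angular":[0,0,-20]},
    {"fingers":0,"delta_pos":[-243,216,-74],"angular":[0,0,-22]},
    {"fingers":0,"delta_pos":[-270,240,-74],"angular":[0,0,-24]},
  ],
)

```text
clock: 1.1
tool_pos: [0.4293, -0.2781, 0.301]
orientation: [-180.0, 0.0, -130.8]
force: [0.5, -1.1, 0.0]
opening: 0.0133
gripper_force: 0.0
```

```bash
cat >> h.py <<'E'
def go(P,yaw):
    "tool-axis shift (mm) and z turn to the world pose P, yaw, tool down"
    o=ctrl.get_obs(); M=R.from_euler('xyz',o['orientation'],degrees=True)
    t=R.from_euler('xyz',[180,0,yaw],degrees=True)
    print('clock',o['clock'],'at',o['tool_pos'].round(4),o['orientation'].round(2),'F',o['force'].round(2))
    print('delta',(M.inv().apply(np.array(P)-o['tool_pos'])*1000).round(1),'rot',np.degrees((M.inv()*t).as_rotvec()).round(2))
E
python3 -c "
from h import *
go([.568,.0535,.30],-106.5)"
```

```text
clock 1.1 at [ 0.4293 -0.2781  0.301 ] [-1.7996e+02  2.0000e-02 -1.3083e+02] F [ 0.51 -1.05  0.03]
delta [-341.6  111.9    1.1] rot [-4.000e-02  1.000e-02 -2.433e+01]
```

Emit:
apply_moves(
  deltas=[
    {"fingers":0,"delta_pos":[-34,11,0],"angular":[0,0,-2.4]},
    {"fingers":0,"delta_pos":[-68,22,0],"angular":[0,0,-5]},
    {"fingers":0,"delta_pos":[-102,33,0],"angular":[0,0,-7]},
    {"fingers":0,"delta_pos":[-136,45,0],"angular":[0,0,-10]},
    {"fingers":0,"delta_pos":[-170,56,0],"angular":[0,0,-12]},
    {"fingers":0,"delta_pos":[-205,67,0],"angular":[0,0,-15]},
    {"fingers":0,"delta_pos":[-240,78,0],"angular":[0,0,-17]},
    {"fingers":0,"delta_pos":[-275,90,0],"angular":[0,0,-20]},
    {"fingers":0,"delta_pos":[-310,101,0],"angular":[0,0,-22]},
    {"fingers":0,"delta_pos":[-342,112,0],"angular":[0,0,-24.3]},
  ],
)

```text
clock: 2.1
tool_pos: [0.5685, 0.0539, 0.3002]
orientation: [180.0, -0.0, -106.5]
force: [0.8, -0.3, 0.6]
opening: 0.0008
gripper_force: 0.0
```

```bash
python3 -c "
from h import *
o,im=snap('wrist','w1.png'); print(o['tool_pos'],o['orientation'])
snap('side','s1.png')
import json; json.dump({k:list(map(float,o[k])) for k in('tool_pos','orientation')},open('w1.json','w'))"
```

```text
[0.56852444 0.05392755 0.30020349] [ 1.79968817e+02 -1.45743494e-02 -1.06509934e+02]
```

View pics/w1.png

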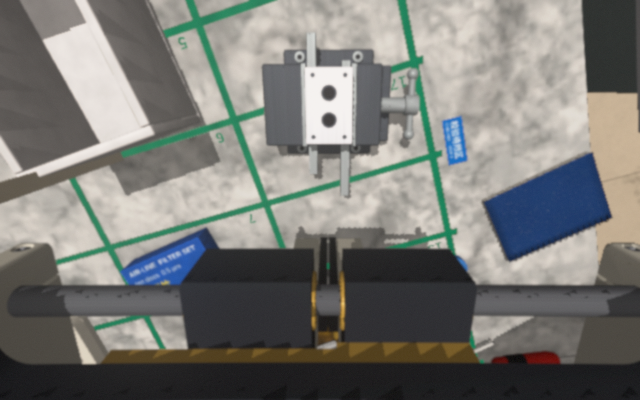

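Wrist view: the vise is at (325,103). Parallel_b spans (311,33) to (317,176), parallel_a's +y end is at (346,195), and the block's top is at (303–352, 66–144). The bin's rim corner is at about (200,120), to the left.

```bash
python3 -c "
import cv2
im=cv2.imread('pics/w1.png'); a=cv2.resize(im[20:210,240:430],(580,580),interpolation=cv2.INTER_CUBIC)
cv2.imwrite('pics/c1.png',a)"
```

```text
(no output)
```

View pics/c1.png

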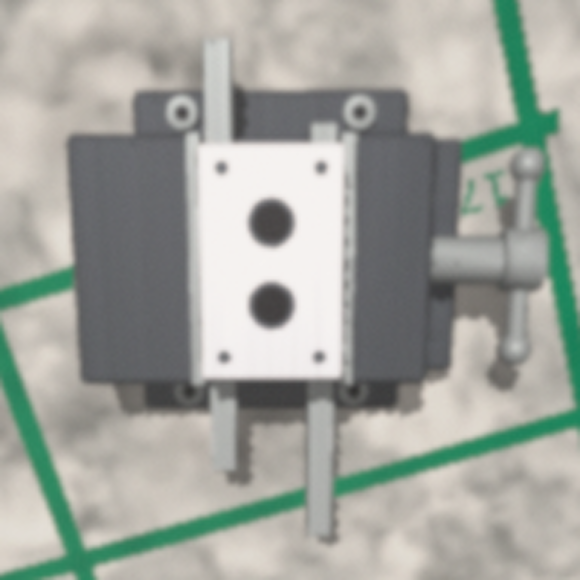

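View pics/s1.png

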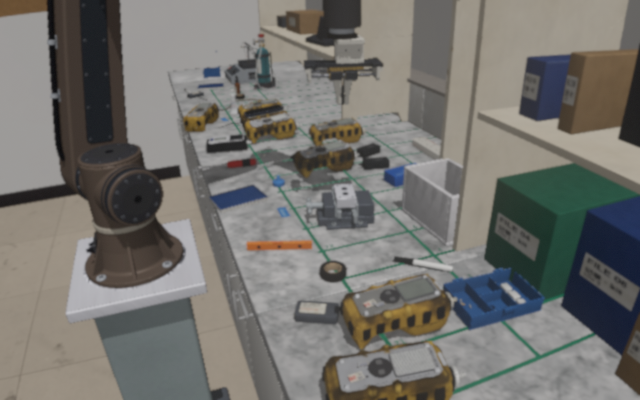

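Crop: parallel_b's ends are at (217,39) and (228,470), parallel_a's at (322,123) and (322,537). The block's +y end looks high, since its face above the near jaw is taller there in the scene crop. The side view shows the bin well clear on the +x side of the vise.

```bash
python3 - <<'E'
from h import *
import json
o=json.load(open('w1.json')); s=190/580
f=lambda L:np.array(L)*s+[240,20]
w=lambda L,z:onz('wrist',f(L),z,o)
p=w([[217,39],[228,470],[322,537],[322,123]],.045); print('b-,b+,a+,a-',p.round(4).tolist())
d=p[1]-p[0]; print('b len',np.linalg.norm(d),'yaw',np.degrees(np.arctan2(-d[0],d[1])))
j=w([[70,137],[432,137],[82,380],[420,380]],.06); print('jaws',j.round(4).tolist())
yw=np.degrees(np.arctan2(-d[0],d[1])); M=R.from_euler('z',yw,degrees=True).as_matrix()
c=(p[0]+p[1])/2-M[:,0]*.0195; print('vise c from b',c.round(4))
inv=lambda P:((P-c)@M).round(4).tolist()
print('a in vise',inv(p[2:]),'jaws in vise',inv(j))
for z in(.073,.08,.083):
  b=w([[198,143],[342,143],[203,380],[345,380]],z); print(z,'block',inv(b))
print('bin',inv(onz('wrist',[[200,120],[65,0]],.1,o)))
# heights from scene crop: near block edge, ray intersect vise plane x=-25.5
g=np.array([[335,332],[565,250],[265,240],[480,160]])/8+[230,160]
C,D=ray('scene',g)
for i,xx in enumerate((-.0255,-.0255,.0255,.0255)):
  n=M[:,0]; t=(n@(c-C)+xx)/(D[i]@n); print('edge',inv((C+D[i]*t)[None]))
E
```

```text
b-,b+,a+,a- [[0.5464, -0.0826, 0.045], [0.5896, 0.0711, 0.045], [0.5606, 0.1095, 0.045], [0.5177, -0.0448, 0.045]]
b len 0.15963230789649446 yaw -15.712481732552053
jaws [[0.606, -0.065, 0.06], [0.4823, -0.0285, 0.06], [0.6311, 0.018, 0.06], [0.5073, 0.0546, 0.06]]
vise c from b [ 5.493e-01 -5.000e-04  4.500e-02]
a in vise [[-0.0189, 0.109, 0.0], [-0.0184, -0.0512, 0.0]] jaws in vise [[0.0721, -0.0467, 0.015], [-0.0568, -0.0451, 0.015], [0.0738, 0.0399, 0.015], [-0.0553, 0.0416, 0.015]]
0.073 block [[0.0258, -0.0436, 0.028], [-0.0239, -0.0429, 0.028], [0.0267, 0.0384, 0.028], [-0.0258, 0.0391, 0.028]]
0.08 block [[0.0254, -0.0432, 0.035], [-0.0234, -0.0426, 0.035], [0.0263, 0.0373, 0.035], [-0.0252, 0.0379, 0.035]]
0.083 block [[0.0252, -0.0431, 0.038], [-0.0232, -0.0424, 0.038], [0.0261, 0.0368, 0.038], [-0.025, 0.0375, 0.038]]
bin [[0.1333, 0.0075, 0.055], [0.2427, -0.1015, 0.055]]
edge [[-0.0255, 0.0372, 0.0398]]
edge [[-0.0255, -0.0413, 0.0336]]
edge [[0.0255, 0.0351, 0.0356]]
edge [[0.0255, -0.0403, 0.0328]]
```

```bash
cat >> h.py <<'E'
M=R.from_euler('z',-15.7,degrees=True).as_matrix(); c0=np.array([.5493,-.0005,0])
V=lambda x,y,z:c0+M@np.array([x,y,z])
E
python3 -c "
from h import *
go(V(-.019,.132,.031),-105.7)"
```

```text
clock 2.2 at [0.5692 0.0554 0.2994] [ 1.7993e+02 -3.0000e-02 -1.0638e+02] F [-0.24 -0.19 -0.82]
delta [-72.6  23.6 268.4] rot [ 0.07 -0.03 -0.68]
```

Emit:
apply_moves(
  deltas=[
    {"fingers":0,"delta_pos":[-36,12,20],"angular":[0,0,-0.7]},
    {"fingers":0,"delta_pos":[-72,24,50],"angular":[0,0,-0.7]},
    {"fingers":0,"delta_pos":[-72,24,90],"angular":[0,0,-0.7]},
    {"fingers":0,"delta_pos":[-72,24,130],"angular":[0,0,-0.7]},
    {"fingers":0,"delta_pos":[-72,24,170],"angular":[0,0,-0.7]},
    {"fingers":0,"delta_pos":[-72,24,210],"angular":[0,0,-0.7]},
    {"fingers":0,"delta_pos":[-72,24,240],"angular":[0,0,-0.7]},
    {"fingers":0,"delta_pos":[-72,24,260],"angular":[0,0,-0.7]},
    {"fingers":0,"delta_pos":[-72,24,268],"angular":[0,0,-0.7]},
    {"fingers":0,"delta_pos":[-72,24,268],"angular":[0,0,-0.7]},
  ],
)

```text
clock: 3.2
tool_pos: [0.5652, 0.1275, 0.0316]
orientation: [179.9, -0.1, -105.9]
force: [0.3, -0.2, 0.8]
opening: 0.0002
gripper_force: 0.0
```

```bash
python3 -c "
from h import *
o,im=snap('wrist','w2.png'); print(o['force'],o['orientation'])
go(V(-.019,.132,.031),-105.7)
print(proj('wrist',[V(-.019,.109,.045),V(.0195,.08,.045)],o))"
```

```text
[ 0.27243248 -0.21389758  0.81261548] [ 1.79905940e+02 -1.00001412e-01 -1.05940078e+02]
clock 3.25 at [0.566  0.128  0.0328] [ 1.7999e+02 -2.0000e-02 -1.0592e+02] F [0.72 0.68 0.53]
delta [-3.8  0.3  1.8] rot [ 0.01 -0.02 -0.22]
[[325.78439657 230.58735452]
 [236.77055066 169.37851846]]
```

View pics/w2.png

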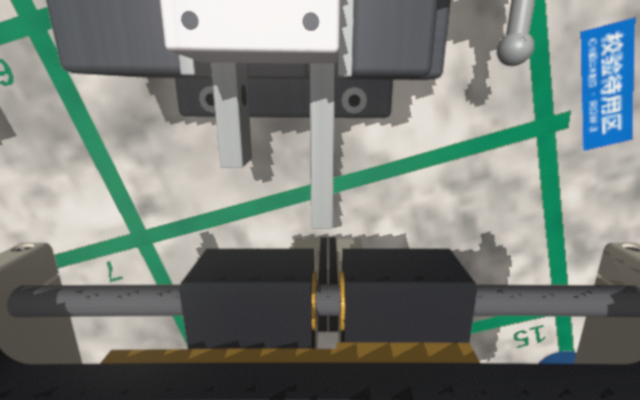

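The wrist close-up shows the shut fingertips at (328,238), directly behind parallel_a's +y end at (323,228). Parallel_b's end is at (235,166).

```bash
cat >> h.py <<'E'
def ends(f):
    "vise-frame (mm) +y top end of a and b from the wrist view: bright bars above the darker shade, by column scan"
    o,im=snap('wrist',f); g=cv2.cvtColor(im,cv2.COLOR_RGB2GRAY).astype(float)
    return o,g
E
python3 -c "
from h import *
o,im=snap('wrist','w3.png')
P=onz('wrist',[[323,228],[236,166],[312,65],[333,65]],.045,o); print(((P-c0)@M*1000).round(1))
print('tip',proj('wrist',[o['tool_pos']],o), ((o['tool_pos']-c0)@M*1000).round(1))
g=cv2.cvtColor(im,cv2.COLOR_RGB2GRAY)
print(g[215:245:2,323]); print(g[155:180:2,235])
"
```

```text
[[-17.1 108.8  45. ]
 [ 20.7  79.4  45. ]
 [-13.2  38.3  45. ]
 [-21.6  38.3  45. ]]
tip [[326.67480106 253.4157013 ]] [-18.7 128.2  32.8]
[178 178 178 177 178 173 184 192 184 164 136  68  43  43  39]
[182 181 181 181 178 169 186 187 185 186 188 189 190]
```

Emit:
apply_moves(
  deltas=[
    {"fingers":0,"delta_pos":[3,-1,1],"angular":[0,0,0]},
    {"fingers":0,"delta_pos":[6,-1,1],"angular":[0,0,0]},
    {"fingers":0,"delta_pos":[9,-1,1],"angular":[0,0,0]},
    {"fingers":0,"delta_pos":[12,-1,1],"angular":[0,0,0]},
    {"fingers":0,"delta_pos":[15,-1,1],"angular":[0,0,0]},
    {"fingers":0,"delta_pos":[18,-1,1],"angular":[0,0,0]},
    {"fingers":0,"delta_pos":[21,-1,1],"angular":[0,0,0]},
    {"fingers":0,"delta_pos":[24,-1,1],"angular":[0,0,0]},
    {"fingers":0,"delta_pos":[27,-1,1],"angular":[0,0,0]},
    {"fingers":0,"delta_pos":[30,-1,1],"angular":[0,0,0]},
  ],
)

```text
clock: 4.3
tool_pos: [0.5587, 0.0989, 0.0316]
orientation: [-180.0, 0.0, -105.9]
force: [0.9, 1.8, 2.2]
opening: 0.0001
gripper_force: 0.9
```

```bash
python3 -c "
from h import *
o,im=snap('wrist','w4.png')
print('tip', ((o['tool_pos']-c0)@M*1000).round(1),o['force'])
cv2.imwrite('pics/c4.png',im[100:300,160:460,::-1].repeat(2,0).repeat(2,1))
"
```

```text
tip [-17.9  98.2  31.6] [0.86961919 1.8199537  2.15057464]
```

View pics/c4.png

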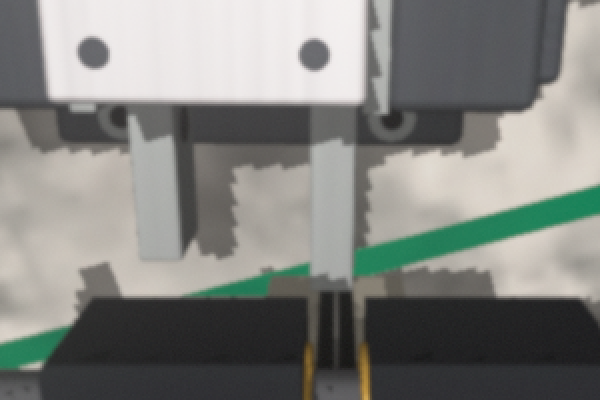

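Parallel_a's end now touches the fingertips at about px (325,238). Parallel_b's end is at px (240,230).

```bash
python3 -c "
from h import *
o=ctrl.get_obs()
im=cv2.imread('pics/w4.png',0)
print(im[224:250,325],im[222:238,240])
P=onz('wrist',[[325.5,238.5],[240,229.7]],.045,o); print(((P-c0)@M*1000).round(1))
"
```

```text
[170 169 170 169 170 169 169 168 168 168 168 168 165 164 157 141 115  99
  96  95  90  71  49  39  35  38] [171 170 170 170 170 169 165 160 167 178 184 186 188 190 192 192]
[[-17.7  83.1  45. ]
 [ 21.6  78.5  45. ]]
```

Emit:
apply_moves(
  deltas=[
    {"fingers":0,"delta_pos":[1,0,0],"angular":[0,0,0]},
    {"fingers":0,"delta_pos":[2,0,0],"angular":[0,0,0]},
    {"fingers":0,"delta_pos":[3,0,0],"angular":[0,0,0]},
    {"fingers":0,"delta_pos":[4,0,0],"angular":[0,0,0]},
    {"fingers":0,"delta_pos":[4,0,0],"angular":[0,0,0]},
  ],
)

```text
clock: 4.85
tool_pos: [0.5574, 0.095, 0.0315]
orientation: [180.0, -0.0, -105.9]
force: [0.5, 0.7, 0.3]
opening: 0.0005
gripper_force: 0.3
```

```bash
python3 -c "
from h import *
o,_=snap('wrist','w5.png')
print('tip', ((o['tool_pos']-c0)@M*1000).round(1),o['force'])
im=cv2.imread('pics/w5.png',0)
print(im[228:252,325],im[230:250,240])
P=onz('wrist',[[x,y] for x in(325,240) for y in (230,240,250)],.045,o); print(((P-c0)@M*1000).round(1))
"
```

```text
tip [-18.1  94.1  31.5] [0.50414706 0.66615196 0.27594525]
[168 169 169 169 168 168 167 167 168 165 163 144 115 100  96  95  92  80
  56  41  41  37  34  36] [169 168 167 168 167 168 167 163 163 176 185 187 190 191 192 194 192 177
 134  80]
[[-17.4  75.2  45. ]
 [-17.4  80.3  45. ]
 [-17.3  85.4  45. ]
 [ 21.6  75.1  45. ]
 [ 22.   80.1  45. ]
 [ 22.4  85.2  45. ]]
```

Emit:
apply_moves(
  deltas=[
    {"fingers":0,"delta_pos":[0.6,0,0],"angular":[0,0,0]},
    {"fingers":0,"delta_pos":[0.6,0,0],"angular":[0,0,0]},
    {"fingers":0,"delta_pos":[-12,0,0],"angular":[0,0,0]},
    {"fingers":0,"delta_pos":[-15,0,-5],"angular":[0,0,0]},
    {"fingers":0,"delta_pos":[-15,0,-45],"angular":[0,0,0]},
    {"fingers":0,"delta_pos":[-15,-5,-90],"angular":[0,0,0]},
    {"fingers":0,"delta_pos":[15,-14,-95],"angular":[0,0,0]},
    {"fingers":0,"delta_pos":[50,-18,-95],"angular":[0,0,0.2]},
    {"fingers":0,"delta_pos":[66,-18,-80],"angular":[0,0,0.2]},
    {"fingers":0,"delta_pos":[66,-18,-70],"angular":[0,0,0.2]},
  ],
)

```text
clock: 5.9
tool_pos: [0.5559, 0.0254, 0.1015]
orientation: [180.0, 0.0, -106.2]
force: [0.9, 0.2, 0.1]
opening: 0.0003
gripper_force: 0.0
```

```bash
python3 -c "
from h import *
o=ctrl.get_obs();print('tip', ((o['tool_pos']-c0)@M*1000).round(1),o['force'])"
```

```text
tip [ -0.6  26.7 101.5] [0.89154209 0.23533969 0.08364091]
```

Emit:
apply_moves(
  deltas=[
    {"fingers":0,"delta_pos":[0,0,5],"angular":[0,0,0]},
    {"fingers":0,"delta_pos":[0,0,10],"angular":[0,0,0]},
    {"fingers":0,"delta_pos":[0,0,13],"angular":[0,0,0]},
    {"fingers":0,"delta_pos":[0,0,16],"angular":[0,0,0]},
    {"fingers":0,"delta_pos":[0,0,18],"angular":[0,0,0]},
    {"fingers":0,"delta_pos":[0,0,20],"angular":[0,0,0]},
  ],
)

```text
clock: 6.5
tool_pos: [0.5571, 0.0272, 0.0818]
orientation: [-180.0, 0.0, -106.1]
force: [-2.1, 1.8, 4.3]
opening: 0.0005
gripper_force: 2.3
```

Emit:
apply_moves(
  deltas=[
    {"fingers":0,"delta_pos":[0,0,1],"angular":[0,0,0]},
    {"fingers":0,"delta_pos":[0,0,2],"angular":[0,0,0]},
    {"fingers":0,"delta_pos":[0,0,3],"angular":[0,0,0]},
    {"fingers":0,"delta_pos":[0,0,4],"angular":[0,0,0]},
  ],
)

```text
clock: 6.9
tool_pos: [0.557, 0.027, 0.0778]
orientation: [-180.0, 0.0, -106.1]
force: [-1.7, 2.8, 4.3]
opening: 0.0005
gripper_force: 2.2
```

Emit:
apply_moves(
  deltas=[
    {"fingers":0,"delta_pos":[0,0,1],"angular":[0,0,0]},
    {"fingers":0,"delta_pos":[0,0,2],"angular":[0,0,0]},
    {"fingers":0,"delta_pos":[0,0,3],"angular":[0,0,0]},
  ],
)

```text
clock: 7.2
tool_pos: [0.5573, 0.0273, 0.0752]
orientation: [-179.9, 0.1, -106.1]
force: [-3.6, 5.2, 9.2]
opening: 0.0005
gripper_force: 4.9
```

Emit:
apply_moves(
  deltas=[
    {"fingers":0,"delta_pos":[0,0,0.5],"angular":[0,0,0]},
    {"fingers":0,"delta_pos":[0,0,1],"angular":[0,0,0]},
  ],
)

```text
clock: 7.4
tool_pos: [0.5573, 0.0275, 0.0743]
orientation: [-179.9, 0.1, -106.1]
force: [-3.8, 6.3, 10.2]
opening: 0.0004
gripper_force: 5.0
```

Emit:
apply_moves(
  deltas=[
    {"fingers":0,"delta_pos":[0,0,0.5],"angular":[0,0,0]},
    {"fingers":0,"delta_pos":[0,0,1],"angular":[0,0,0]},
  ],
)

```text
clock: 7.6
tool_pos: [0.5574, 0.0277, 0.0734]
orientation: [-179.9, 0.1, -106.1]
force: [-4.0, 6.9, 12.1]
opening: 0.0006
gripper_force: 5.7
```

Emit:
apply_moves(
  deltas=[
    {"fingers":0,"delta_pos":[0,0,0.5],"angular":[0,0,0]},
    {"fingers":0,"delta_pos":[0,0,1],"angular":[0,0,0]},
  ],
)

```text
clock: 7.8
tool_pos: [0.5575, 0.0277, 0.0732]
orientation: [-179.9, 0.1, -106.1]
force: [-8.1, 7.1, 22.7]
opening: -0.0005
gripper_force: 11.2
```

Emit:
apply_moves(
  deltas=[
    {"fingers":0,"delta_pos":[0,0,-10],"angular":[0,0,0]},
    {"fingers":0,"delta_pos":[0,0,-20],"angular":[0,0,0]},
    {"fingers":0,"delta_pos":[28,0,-20],"angular":[0,0,0]},
    {"fingers":0,"delta_pos":[56,0,-20],"angular":[0,0,0]},
    {"fingers":0,"delta_pos":[56,0,-15],"angular":[0,0,0]},
    {"fingers":0,"delta_pos":[56,0,-9],"angular":[0,0,0]},
    {"fingers":0,"delta_pos":[56,0,-6],"angular":[0,0,0]},
    {"fingers":0,"delta_pos":[56,0,-4],"angular":[0,0,0]},
  ],
)

```text
clock: 8.6
tool_pos: [0.5412, -0.0267, 0.075]
orientation: [180.0, -0.0, -106.1]
force: [-0.3, 0.3, 0.7]
opening: 0.0005
gripper_force: 0.0
```

Emit:
apply_moves(
  deltas=[
    {"fingers":0,"delta_pos":[0,0,0.7],"angular":[0,0,0]},
    {"fingers":0,"delta_pos":[0,0,1.4],"angular":[0,0,0]},
  ],
)

```text
clock: 8.8
tool_pos: [0.5413, -0.0266, 0.074]
orientation: [180.0, -0.0, -106.1]
force: [-0.6, 0.1, 0.1]
opening: 0.0005
gripper_force: 0.0
```

Emit:
apply_moves(
  deltas=[
    {"fingers":0,"delta_pos":[0,0,0.6],"angular":[0,0,0]},
    {"fingers":0,"delta_pos":[0,0,1.2],"angular":[0,0,0]},
  ],
)

```text
clock: 9.0
tool_pos: [0.5414, -0.0268, 0.0733]
orientation: [-180.0, 0.0, -106.1]
force: [-3.2, 1.6, 9.0]
opening: 0.0005
gripper_force: 4.0
```

Emit:
apply_moves(
  deltas=[
    {"fingers":0,"delta_pos":[0,0,0.3],"angular":[0,0,0]},
    {"fingers":0,"delta_pos":[0,0,0.6],"angular":[0,0,0]},
  ],
)

```text
clock: 9.2
tool_pos: [0.5414, -0.0268, 0.0733]
orientation: [-180.0, 0.0, -106.1]
force: [-4.4, 1.8, 10.8]
opening: 0.0004
gripper_force: 5.4
```

Emit:
apply_moves(
  deltas=[
    {"fingers":0,"delta_pos":[0,0,0.6],"angular":[0,0,0]},
    {"fingers":0,"delta_pos":[0,0,0.9],"angular":[0,0,0]},
  ],
)

```text
clock: 9.4
tool_pos: [0.5414, -0.0268, 0.0732]
orientation: [-179.9, 0.0, -106.1]
force: [-7.0, 3.0, 19.6]
opening: 0.0007
gripper_force: 9.5
```

Emit:
apply_moves(
  deltas=[
    {"fingers":0,"delta_pos":[0,0,-12],"angular":[0,0,0]},
    {"fingers":0,"delta_pos":[0,0,-28],"angular":[0,0,0]},
    {"fingers":0,"delta_pos":[-40,6,-30],"angular":[0,0,0]},
    {"fingers":0,"delta_pos":[-80,12,-30],"angular":[0,0,0]},
    {"fingers":0,"delta_pos":[-115,18,-30],"angular":[0,0,0]},
    {"fingers":0,"delta_pos":[-136,18,-28],"angular":[0,0,0]},
    {"fingers":0,"delta_pos":[-136,18,-10],"angular":[0,0,0]},
    {"fingers":0,"delta_pos":[-136,18,20],"angular":[0,0,0]},
    {"fingers":0,"delta_pos":[-136,18,38],"angular":[0,0,0]},
    {"fingers":0,"delta_pos":[-136,18,38],"angular":[0,0,0]},
  ],
)

```text
clock: 10.4
tool_pos: [0.56, 0.1077, 0.031]
orientation: [179.8, -0.2, -106.1]
force: [-0.6, -0.3, 0.4]
opening: 0.0004
gripper_force: 0.0
```

```bash
python3 -c "
from h import *
o,im=snap('wrist','w6.png'); print('tip', ((o['tool_pos']-c0)@M*1000).round(1),o['force'],o['orientation'])
cv2.imwrite('pics/c6.png',im[0:280,100:500,::-1].repeat(2,0).repeat(2,1))"
```

```text
tip [-19. 107.  31.] [-0.59789848 -0.34244131  0.3520053 ] [ 179.78635157   -0.19424815 -106.1398483 ]
```

View pics/c6.png

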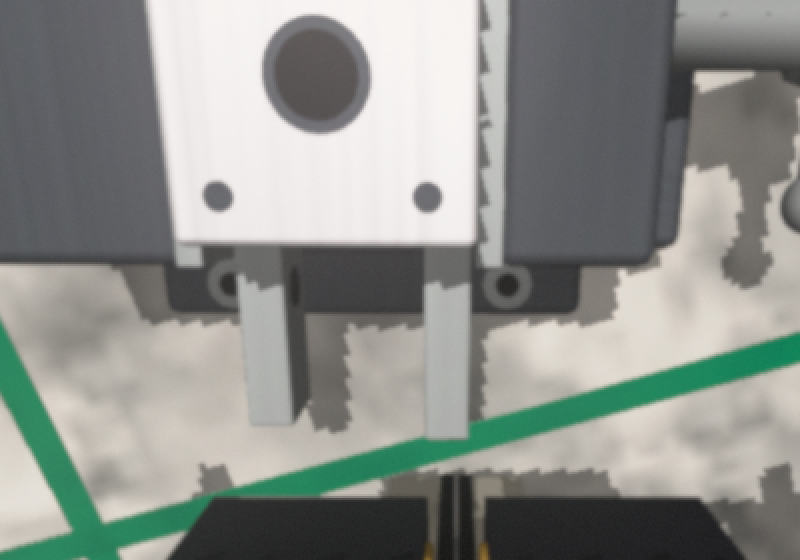

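The block sits flat. In full-image pixels, parallel_a's end is at about (323.5,219) and parallel_b's at (236,212), so I'm checking the remaining offset.

```bash
python3 -c "
from h import *
o=ctrl.get_obs()
g=cv2.imread('pics/w6.png',0)
print(g[212:226,323],g[206:220,236])
q=lambda L,z:((onz('wrist',L,z,o)-c0)@M*1000).round(1).tolist()
print('a,b end',q([[323.5,219],[236,212.3]],.045)); print('bars axes a',q([[323,150],[323.5,215]],.045),'b',q([[230,150],[236,210]],.045))
print('block end',q([[190,120.5],[337,121.5]],.073)); print('jaw end',q([[110,131],[180,131],[355,132],[425,131]],.06))
"
```

```text
[175 174 174 174 173 171 161 140 114 104 100 103 101  99] [175 175 173 174 173 169 167 176 183 184 186 186 188 191]
a,b end [[-16.8, 83.8, 45.0], [23.0, 80.3, 45.0]]
bars axes a [[-16.9, 52.0, 45.0], [-16.8, 81.9, 45.0]] b [[23.1, 51.7, 45.0], [22.9, 79.1, 45.0]]
block end [[27.6, 36.7, 73.0], [-22.1, 37.3, 73.0]]
jaw end [[63.2, 41.6, 60.0], [37.0, 41.7, 60.0], [-29.3, 42.5, 60.0], [-55.9, 42.3, 60.0]]
```

Emit:
apply_moves(
  deltas=[
    {"fingers":0,"delta_pos":[4,0,0],"angular":[0,0,0]},
    {"fingers":0,"delta_pos":[7,0,0],"angular":[0,0,0]},
    {"fingers":0,"delta_pos":[8,0,0],"angular":[0,0,0]},
    {"fingers":0,"delta_pos":[8,0,0],"angular":[0,0,0]},
  ],
)

```text
clock: 10.85
tool_pos: [0.5597, 0.1008, 0.0343]
orientation: [-179.9, 0.1, -106.1]
force: [0.1, 0.3, 0.3]
opening: 0.0002
gripper_force: 0.0
```

Emit:
apply_moves(
  deltas=[
    {"fingers":0,"delta_pos":[0.5,0,0],"angular":[0,0,0]},
    {"fingers":0,"delta_pos":[1,0,0],"angular":[0,0,0]},
  ],
)

```text
clock: 11.05
tool_pos: [0.5593, 0.1001, 0.0337]
orientation: [-180.0, 0.0, -106.1]
force: [-0.2, -0.4, -0.1]
opening: 0.0007
gripper_force: 0.0
```

Emit:
apply_moves(
  deltas=[
    {"fingers":0,"delta_pos":[0.5,0,0],"angular":[0,0,0]},
    {"fingers":0,"delta_pos":[1,0,0],"angular":[0,0,0]},
  ],
)

```text
clock: 11.25
tool_pos: [0.5589, 0.099, 0.0335]
orientation: [-180.0, 0.0, -106.1]
force: [0.2, -0.0, -0.1]
opening: 0.0004
gripper_force: 0.0
```

Emit:
apply_moves(
  deltas=[
    {"fingers":0,"delta_pos":[0.5,0,0],"angular":[0,0,0]},
    {"fingers":0,"delta_pos":[1,0,0],"angular":[0,0,0]},
  ],
)

```text
clock: 11.45
tool_pos: [0.5585, 0.098, 0.0334]
orientation: [180.0, -0.0, -106.1]
force: [0.8, -1.7, 0.4]
opening: 0.0002
gripper_force: 0.0
```

Emit:
apply_moves(
  deltas=[
    {"fingers":0,"delta_pos":[0.5,0,0],"angular":[0,0,0]},
    {"fingers":0,"delta_pos":[0.8,0,0],"angular":[0,0,0]},
  ],
)

```text
clock: 11.65
tool_pos: [0.5583, 0.0972, 0.0334]
orientation: [180.0, -0.0, -106.1]
force: [0.4, -0.5, 0.1]
opening: 0.0005
gripper_force: 0.0
```

```bash
python3 -c "
from h import *
o,im=snap('wrist','w7.png'); print('tip', ((o['tool_pos']-c0)@M*1000).round(1),o['force'])
cv2.imwrite('pics/c7.png',im[100:300,160:460,::-1].repeat(2,0).repeat(2,1))
g=cv2.imread('pics/w7.png',0)
for x in(322,324,326): print(g[225:248,x])
print(g[218:240,238])
q=lambda L,z:((onz('wrist',L,z,o)-c0)@M*1000).round(1).tolist()
print(q([[324,230],[324,240],[238,230],[238,225]],.045))"
```

```text
tip [-17.8  96.5  33.4] [ 0.41344093 -0.54102721  0.14341687]
[171 171 171 171 171 171 171 169 170 170 169 166 149 106  58  39  37  38
  36  35  36  35  36]
[170 170 170 171 169 169 169 170 169 169 170 165 147 103  57  39  35  35
  35  33  35  32  36]
[169 169 169 169 169 169 169 168 169 169 167 157 129  93  69  62  61  60
  59  54  49  48  50]
[173 171 171 172 171 172 172 171 171 171 171 169 167 164 169 181 187 190
 190 192 193 194]
[[-16.7, 78.4, 45.0], [-16.6, 83.5, 45.0], [23.3, 78.2, 45.0], [23.1, 75.7, 45.0]]
```

Emit:
apply_moves(
  deltas=[
    {"fingers":0,"delta_pos":[0.5,0,0],"angular":[0,0,0]},
    {"fingers":0,"delta_pos":[1,0,0],"angular":[0,0,0]},
  ],
)

```text
clock: 11.9
tool_pos: [0.5581, 0.0963, 0.0335]
orientation: [-180.0, -0.0, -106.1]
force: [-1.0, 0.6, -0.6]
opening: 0.0003
gripper_force: 0.0
```

Emit:
apply_moves(
  deltas=[
    {"fingers":0,"delta_pos":[0.5,0,0],"angular":[0,0,0]},
    {"fingers":0,"delta_pos":[1,0,0],"angular":[0,0,0]},
  ],
)

```text
clock: 12.1
tool_pos: [0.5578, 0.0953, 0.0335]
orientation: [-180.0, 0.0, -106.1]
force: [-0.1, -0.7, -0.8]
opening: 0.0002
gripper_force: 0.0
```

```bash
cat > chk.py <<'E'
from h import *
import sys
o,im=snap('wrist',sys.argv[1]); print('tip', ((o['tool_pos']-c0)@M*1000).round(1),o['force'].round(2),o['clock'])
g=cv2.cvtColor(im,cv2.COLOR_RGB2GRAY)
q=lambda L,z:((onz('wrist',L,z,o)-c0)@M*1000).round(1).tolist()
print('a',g[228:250,323],'b',g[222:250,239])
print(q([[323,230],[323,240],[239,230],[239,240]],.045))
E
python3 chk.py w8.png
```

```text
tip [-17.8  94.6  33.5] [-0.11 -0.66 -0.84] 12.1
a [170 171 170 170 171 170 168 169 162 146 118 101  96  87  65  43  35  35
  35  34  33  32] b [171 170 170 170 170 171 169 169 169 170 170 169 166 164 170 182 189 189
 192 194 194 195 196 196 197 181 137  83]
[[-16.2, 76.5, 45.0], [-16.2, 81.6, 45.0], [22.9, 76.2, 45.0], [23.3, 81.3, 45.0]]
```

Pressed so close, the finger's upper part overhangs and hides the bar's end in these views. The unobstructed view w6 shows parallel_a still about 3 mm proud, so I'll push it the rest of the way and press again.

Emit:
apply_moves(
  deltas=[
    {"fingers":0,"delta_pos":[0.5,0,0],"angular":[0,0,0]},
    {"fingers":0,"delta_pos":[1,0,0],"angular":[0,0,0]},
  ],
)

```text
clock: 12.35
tool_pos: [0.5576, 0.0944, 0.0335]
orientation: [-180.0, 0.0, -106.1]
force: [0.0, 0.8, 0.1]
opening: 0.0007
gripper_force: 0.6
```

Emit:
apply_moves(
  deltas=[
    {"fingers":0,"delta_pos":[0.5,0,0],"angular":[0,0,0]},
    {"fingers":0,"delta_pos":[1,0,0],"angular":[0,0,0]},
  ],
)

```text
clock: 12.55
tool_pos: [0.5579, 0.094, 0.0337]
orientation: [-179.9, 0.1, -106.1]
force: [0.9, 4.6, -0.5]
opening: 0.0007
gripper_force: 2.0
```

Emit:
apply_moves(
  deltas=[
    {"fingers":0,"delta_pos":[0.3,0,0],"angular":[0,0,0]},
    {"fingers":0,"delta_pos":[0.6,0,0],"angular":[0,0,0]},
  ],
)

```text
clock: 12.75
tool_pos: [0.558, 0.0937, 0.0338]
orientation: [-179.9, 0.1, -106.1]
force: [2.3, 6.0, -0.2]
opening: 0.0006
gripper_force: 3.0
```

Emit:
apply_moves(
  deltas=[
    {"fingers":0,"delta_pos":[0.5,0,0],"angular":[0,0,0]},
    {"fingers":0,"delta_pos":[1,0,0],"angular":[0,0,0]},
  ],
)

```text
clock: 12.95
tool_pos: [0.5581, 0.0932, 0.0339]
orientation: [-179.9, 0.1, -106.1]
force: [2.2, 6.4, -0.9]
opening: 0.0005
gripper_force: 3.6
```

Emit:
apply_moves(
  deltas=[
    {"fingers":0,"delta_pos":[0.5,0,0],"angular":[0,0,0]},
    {"fingers":0,"delta_pos":[1,0,0],"angular":[0,0,0]},
  ],
)

```text
clock: 13.15
tool_pos: [0.5579, 0.0923, 0.0339]
orientation: [-179.9, 0.1, -106.1]
force: [2.4, 7.0, -1.8]
opening: 0.0007
gripper_force: 3.6
```

Emit:
apply_moves(
  deltas=[
    {"fingers":0,"delta_pos":[0.6,0,0],"angular":[0,0,0]},
    {"fingers":0,"delta_pos":[1.2,0,0],"angular":[0,0,0]},
    {"fingers":0,"delta_pos":[1.2,0,0],"angular":[0,0,0]},
  ],
)

```text
clock: 13.45
tool_pos: [0.5575, 0.091, 0.0339]
orientation: [-179.9, 0.1, -106.1]
force: [1.8, 6.8, -1.7]
opening: 0.0004
gripper_force: 3.4
```

Emit:
apply_moves(
  deltas=[
    {"fingers":0,"delta_pos":[-5,0,0],"angular":[0,0,0]},
    {"fingers":0,"delta_pos":[-12,0,0],"angular":[0,0,0]},
    {"fingers":0,"delta_pos":[-20,0,0],"angular":[0,0,0]},
    {"fingers":0,"delta_pos":[-24,0,0],"angular":[0,0,0]},
    {"fingers":0,"delta_pos":[-24,0,0],"angular":[0,0,0]},
  ],
)

```text
clock: 13.95
tool_pos: [0.5629, 0.1134, 0.0333]
orientation: [180.0, -0.0, -106.1]
force: [0.6, -0.7, -0.1]
opening: 0.0005
gripper_force: 0.0
```

```bash
cat > chk.py <<'E'
from h import *
import sys
o,im=snap('wrist',sys.argv[1]); print('tip', ((o['tool_pos']-c0)@M*1000).round(1),o['force'].round(2),o['clock'])
g=cv2.GaussianBlur(cv2.cvtColor(im,cv2.COLOR_RGB2GRAY),(3,3),0).astype(int)
pr=proj('wrist',[V(-.0165,.080,.045),V(.023,.080,.045)],o).round(1); print(pr)
for x,y in pr.astype(int): print(x,y-12,g[y-12:y+14,x])
q=lambda L,z:((onz('wrist',L,z,o)-c0)@M*1000).round(1).tolist()
print(q([[pr[0,0],200],[pr[0,0],180],[pr[1,0],200],[pr[1,0],180]],.045))
E
python3 chk.py w9.png
```

```text
tip [-17.7 113.3  33.3] [ 0.61 -0.67 -0.09] 13.95
[[323.5 199. ]
 [236.  199.5]]
323 187 [175 175 175 175 174 174 174 174 174 173 166 156 152 155 158 157 146 127
 110 103 102 103 103 102 102 102]
236 187 [175 175 176 176 175 175 175 174 173 169 169 176 183 186 187 188 188 189
 189 190 192 194 195 196 198 199]
[[-16.5, 80.5, 45.0], [-16.6, 71.1, 45.0], [23.0, 80.3, 45.0], [22.2, 70.9, 45.0]]
```

Emit:
apply_moves(
  deltas=[
    {"fingers":0,"delta_pos":[0,0,-30],"angular":[0,0,0]},
    {"fingers":0,"delta_pos":[0,-6,-66],"angular":[0,0,0]},
    {"fingers":0,"delta_pos":[30,-12,-70],"angular":[0,0,0]},
    {"fingers":0,"delta_pos":[65,-18,-70],"angular":[0,0,0]},
    {"fingers":0,"delta_pos":[95,-18,-70],"angular":[0,0,0]},
    {"fingers":0,"delta_pos":[114,-18,-65],"angular":[0,0,0]},
    {"fingers":0,"delta_pos":[114,-18,-52],"angular":[0,0,0]},
    {"fingers":0,"delta_pos":[114,-18,-45],"angular":[0,0,0]},
    {"fingers":0,"delta_pos":[114,-18,-42],"angular":[0,0,0]},
  ],
)

```text
clock: 14.9
tool_pos: [0.5481, -0.0013, 0.0741]
orientation: [179.9, -0.1, -106.1]
force: [-0.4, -0.3, -0.4]
opening: 0.0001
gripper_force: 0.0
```

Emit:
apply_moves(
  deltas=[
    {"fingers":0,"delta_pos":[0,0,1],"angular":[0,0,0]},
    {"fingers":0,"delta_pos":[0,0,2],"angular":[0,0,0]},
    {"fingers":0,"delta_pos":[0,0,2.7],"angular":[0,0,0]},
  ],
)

```text
clock: 15.2
tool_pos: [0.5489, -0.001, 0.0733]
orientation: [-180.0, 0.0, -106.1]
force: [-3.6, 2.5, 10.2]
opening: 0.0004
gripper_force: 4.9
```

Emit:
apply_moves(
  deltas=[
    {"fingers":0,"delta_pos":[0,0,0.6],"angular":[0,0,0]},
    {"fingers":0,"delta_pos":[0,0,0.9],"angular":[0,0,0]},
    {"fingers":0,"delta_pos":[0,0,0.9],"angular":[0,0,0]},
  ],
)

```text
clock: 15.5
tool_pos: [0.5489, -0.001, 0.0733]
orientation: [-179.9, 0.0, -106.1]
force: [-4.4, 2.1, 11.3]
opening: 0.0004
gripper_force: 5.8
```

Emit:
apply_moves(
  deltas=[
    {"fingers":0,"delta_pos":[0,0,-10],"angular":[0,0,0]},
    {"fingers":0,"delta_pos":[0,0,-28],"angular":[0,0,0]},
    {"fingers":0,"delta_pos":[-35,6,-30],"angular":[0,0,0]},
    {"fingers":0,"delta_pos":[-70,12,-30],"angular":[0,0,0]},
    {"fingers":0,"delta_pos":[-100,18,-30],"angular":[0,0,0]},
    {"fingers":0,"delta_pos":[-107,18,-28],"angular":[0,0,0]},
    {"fingers":0,"delta_pos":[-107,18,-5],"angular":[0,0,0]},
    {"fingers":0,"delta_pos":[-107,18,25],"angular":[0,0,0]},
    {"fingers":0,"delta_pos":[-107,18,39],"angular":[0,0,0]},
    {"fingers":0,"delta_pos":[-107,18,39],"angular":[0,0,0]},
  ],
)

```text
clock: 16.5
tool_pos: [0.5596, 0.1053, 0.031]
orientation: [179.8, -0.2, -106.1]
force: [-1.0, -1.2, 0.3]
opening: 0.0003
gripper_force: 0.0
```

```bash
python3 chk.py w10.png
```

```text
tip [-18.7 104.7  31. ] [-0.99 -1.18  0.31] 16.5
[[321.3 218.6]
 [234.1 219.3]]
321 206 [174 174 174 174 174 174 174 174 173 173 170 161 145 127 112 104 101 100
 100 100 101 101 100 100 100 102]
234 207 [175 175 174 174 173 174 174 174 173 169 169 176 185 188 189 191 192 194
 195 196 198 199 200 201 203 204]
[[-16.6, 71.1, 45.0], [-16.7, 61.9, 45.0], [22.2, 70.8, 45.0], [21.4, 61.6, 45.0]]
```

Emit:
apply_moves(
  deltas=[
    {"fingers":0,"delta_pos":[4,0,0],"angular":[0,0,0]},
    {"fingers":0,"delta_pos":[8,0,0],"angular":[0,0,0]},
    {"fingers":0,"delta_pos":[11,0,0],"angular":[0,0,0]},
    {"fingers":0,"delta_pos":[12,0,0],"angular":[0,0,0]},
    {"fingers":0,"delta_pos":[12,0,0],"angular":[0,0,0]},
  ],
)

```text
clock: 17.05
tool_pos: [0.5577, 0.0944, 0.0333]
orientation: [-180.0, 0.0, -106.1]
force: [0.4, 0.3, 0.2]
opening: 0.0004
gripper_force: 0.0
```

Emit:
apply_moves(
  deltas=[
    {"fingers":0,"delta_pos":[0.5,0,0],"angular":[0,0,0]},
    {"fingers":0,"delta_pos":[1,0,0],"angular":[0,0,0]},
  ],
)

```text
clock: 17.25
tool_pos: [0.5573, 0.0937, 0.0329]
orientation: [-180.0, 0.0, -106.1]
force: [-0.8, 0.2, -0.1]
opening: 0.0002
gripper_force: 0.0
```

Emit:
apply_moves(
  deltas=[
    {"fingers":0,"delta_pos":[0.6,0,0],"angular":[0,0,0]},
    {"fingers":0,"delta_pos":[1.2,0,0],"angular":[0,0,0]},
  ],
)

```text
clock: 17.45
tool_pos: [0.5569, 0.0925, 0.0328]
orientation: [180.0, -0.0, -106.1]
force: [-0.1, 0.2, -0.9]
opening: 0.0007
gripper_force: 0.0
```

Emit:
apply_moves(
  deltas=[
    {"fingers":0,"delta_pos":[0.4,0,0],"angular":[0,0,0]},
    {"fingers":0,"delta_pos":[0.8,0,0],"angular":[0,0,0]},
  ],
)

```text
clock: 17.65
tool_pos: [0.5568, 0.0918, 0.0328]
orientation: [-180.0, 0.0, -106.1]
force: [-1.0, 1.6, -0.4]
opening: 0.0004
gripper_force: 0.6
```

Emit:
apply_moves(
  deltas=[
    {"fingers":0,"delta_pos":[0.4,0,0],"angular":[0,0,0]},
    {"fingers":0,"delta_pos":[0.4,0,0],"angular":[0,0,0]},
  ],
)

```text
clock: 17.85
tool_pos: [0.5569, 0.0917, 0.0329]
orientation: [-180.0, 0.0, -106.1]
force: [-1.0, 1.4, -0.6]
opening: 0.0003
gripper_force: 1.0
```

Emit:
apply_moves(
  deltas=[
    {"fingers":0,"delta_pos":[0.3,0,0],"angular":[0,0,0]},
    {"fingers":0,"delta_pos":[0.3,0,0],"angular":[0,0,0]},
    {"fingers":0,"delta_pos":[0.3,0,0],"angular":[0,0,0]},
  ],
)

```text
clock: 18.15
tool_pos: [0.557, 0.0915, 0.033]
orientation: [-180.0, 0.0, -106.1]
force: [0.6, 3.9, -0.6]
opening: 0.0003
gripper_force: 2.1
```

Emit:
apply_moves(
  deltas=[
    {"fingers":0,"delta_pos":[-5,0,0],"angular":[0,0,0]},
    {"fingers":0,"delta_pos":[-12,0,0],"angular":[0,0,0]},
    {"fingers":0,"delta_pos":[-20,0,0],"angular":[0,0,0]},
    {"fingers":0,"delta_pos":[-24,0,0],"angular":[0,0,0]},
    {"fingers":0,"delta_pos":[-24,0,0],"angular":[0,0,0]},
  ],
)

```text
clock: 18.65
tool_pos: [0.5634, 0.1147, 0.0328]
orientation: [180.0, -0.0, -106.1]
force: [-0.1, 0.2, -0.0]
opening: 0.0005
gripper_force: 0.0
```

```bash
python3 chk.py w11.png
```

```text
tip [-17.6 114.8  32.8] [-0.09  0.18 -0.02] 18.65
[[323.6 196.4]
 [235.6 196.8]]
323 184 [175 175 175 175 175 174 174 174 174 173 167 157 148 147 152 158 157 147
 129 111 104 102 102 103 103 103]
235 184 [175 176 175 175 175 175 175 175 173 170 165 167 176 184 187 188 188 188
 188 189 190 192 193 194 196 197]
[[-16.5, 81.7, 45.0], [-16.6, 72.4, 45.0], [23.1, 81.5, 45.0], [22.3, 72.2, 45.0]]
```

Held about 4 N without sliding: parallel_a's end is still at row 195 and parallel_b's at row 194. Lifting clear, then handing in.

Emit:
apply_moves(
  deltas=[
    {"fingers":0,"delta_pos":[0,0,-25],"angular":[0,0,0]},
    {"fingers":0,"delta_pos":[0,0,-60],"angular":[0,0,0]},
    {"fingers":0,"delta_pos":[0,0,-95],"angular":[0,0,0]},
    {"fingers":0,"delta_pos":[0,0,-120],"angular":[0,0,0]},
    {"fingers":0,"delta_pos":[0,0,-120],"angular":[0,0,0]},
  ],
)

```text
clock: 19.2
tool_pos: [0.5652, 0.1147, 0.157]
orientation: [-179.7, 0.2, -106.1]
force: [0.5, 0.7, 0.2]
opening: 0.0004
gripper_force: 0.0
```

```bash
python3 -c "
from plant import ctrl
print(ctrl.close_job())"
```

```text
the job is handed in; nothing more can be done
None
```

Job handed in: parallel_a is within about 1 mm of its mate (its last 3 mm needed a 7 N push after the first pressing, then about 11 N again on the block's middle), the block reads 73 mm at both ends after about 20 N on each, and parallel_a held a 4 N nudge.

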